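# Set the code wheels of the sample case

### The arm

A 6-joint arm with a two-finger parallel gripper is mounted at the origin on a cart in front of the work surface, level with it; the furniture and walls round the work are solid. World frame = base frame: x ahead of the robot, y to its left, z up, the work surface at z = 0. Lengths are in m, angles in degrees, forces in N, time in s.
With the tool pointing down it reaches from about 0.4 to 0.825 m from the base axis. Payload 7 kg.
Tool frame: the origin (TCP) lies between the finger pads; the fingertips stand ctrl.tip_extent ahead of it and the grasp point (between the pads) lies 2 mm behind it (ctrl.tip_extent is the distance from the TCP to the fingertips, in m); z points along the fingers, y is the direction in which the jaws open and shut (so a half turn about z gives the same grasp; the last joint's range is limited). The gripper opens to 88 mm and grips with 3 to 60 N. Pads are 19 mm wide; open, the fingers measure 130 mm over their backs; the gripper's body (78 mm by 193 mm) begins 47 mm behind the grasp point.
Start: joints at [84.345, 20.546, 0.682, 0, -70.136, -16.507], TCP at [0.255, 0.625, 0.244] pointing down, gripper open.
Joint ranges: [-176.03, 176.03], [-82.01, 121.73], [-58.28, 71.71], [-173.87, 95.51], [-174.79, -0.11], [-173.66, 173.66]. Speed limits (degrees/s): [136.94, 136.94, 172.46, 180, 180, 180].

### API

Orientations are given as [roll, pitch, yaw] about the fixed x, y, z axes, in that order (R = Rz(yaw) Ry(pitch) Rx(roll)).
In Python, from plant import ctrl gives the robot as it stands.
- The arm moves only by the shell command python3 -m handwheel 'ROWS' [OPENING]. ROWS is JSON, a list of rows, each a list of 6 numbers: the shift along the tool's x, y, z in m, then the turn, a rotation vector about the tool's x, y, z in rad. In form: [[dx, dy, dz, ax, ay, az], ...]. A call has 1 to 8 rows; each row is the pose to reach, as a shift and turn from the pose commanded when the call began, along the tool's axes at that moment; what a row does not reach only later rows make up. A row lasts 1/8 s, in which the tool goes at most 62.5 mm and 10.7 degrees, less where a joint would pass 70% of its speed; a pose out of reach is approached as far as the arm can. A call with a gripper value outside its range is refused whole. OPENING is the closure, from -1 (fully open) to 1 (shut), so that 0 is half open, set as the call begins (- or left out, the last holds). The fingers move at their own pace and stop on an object; the grip force is fixed at half the most. Time passes only in rows, so rows that repeat a pose let the fingers close. It gives the time, the measured TCP pose, the force and the opening at its end, in the units of the state.
- ctrl.get_obs(): the state, without advancing time (a new reading comes with each control period).
- ctrl.snapshot(name): name is "scene" or "side" or "wrist"; returns a dict with "img" (420x560x3 uint8, blue, green, red), "fx", "fy", "cx", "cy" (pixels), "R" (3x3) and "t" (3): a world point X has camera coordinates R X + t. Camera axes: x right, y down, z forward; pixel columns grow to the right and rows downward; lengths in m; the calibration is good to about 2 mm. A picture is of the moment at which its call begins. There is no depth.
- ctrl.close_job(): hands the job in, once; it reports no verdict.
The state is a dict: "clock": time; "joint_pos": joint angles; "qvel": joint speeds; "tau": joint torques, N m; "tool_pos": TCP position; "orientation": TCP orientation; "force": force on the tool from outside, world axes, zero at the start; "moment": the same for the moment, N m; "opening": finger opening in m.
Only numpy, scipy, OpenCV 4.12 (cv2) and the standard library are available. Lean on these libraries where they do the work, as an engineer would, in place of code of your own. Each camera call takes 0.05 s, during which the arm holds its last target.

### The job

The flat grey sample case on the bench has three coloured number wheels on its lid. Dial in its code: roll the red wheel until its 3 stands uppermost, in line with the white marks beside the wheel, and the blue wheel until its 6 does. The white wheel already stands right at 4: leave it there.

Things in the scene. Friction and masses are not known exactly. Their poses are not given: they have to be found in the camera images.
- red_axle (a point): Centre of the red wheel (white digits), on its level axle, 60 mm above the bench, level with the lid of the grey case. Axes: x to the case's rear, away from the robot (case turned up to 17 degrees), y along the axle, z up. Wheel 72 mm across, 20 mm thick; upper half stands 36 mm out of the lid. Rim: 8 digits with 2 mm ribs between. Pinch its flat sides and swing it about the axle, or push the rim.
- blue_axle (a point): Centre of the blue wheel (white digits); build, height and axes as the red one. The three wheels stand in a row along y in any order, 60 mm from centre to centre (40 mm clear between). A black plate, 88 (x) by 46 (y) by 2 mm high, with a white mark on either side in line with the top, surrounds each. Case: 150 (x) by 230 (y) by 60 mm high, fixed; the middle wheel is at its centre.
- red_wheel (a joint): Angle of the red wheel, rad about y of its axle: digit n (1 to 8) is uppermost at (n - 1) x 0.785, so 3 at 1.571. Growing values roll the top away from the robot. Starts 26 to 57 degrees below 3. Slight friction (0.05 N m), no clicks; it stays where it is left. Stops just below 1 and just above 8.
- blue_wheel (a joint): Angle of the blue wheel, rad about y of its axle: digit n (1 to 8) is uppermost at (n - 1) x 0.785, so 6 at 3.927. Growing values roll the top away from the robot. Starts 26 to 57 degrees beyond 6. Friction and stops as the red one.
- white_wheel (a joint): Angle of the white wheel (black digits), the same build, on the same lid, rad: 4 is uppermost at 2.356. Starts within 3 degrees of 4 and is to be left there. Its place is the one in the row that red and blue leave free.

How it is judged (in metres and radians):
At the end, for the whole second after the job is handed in: The red wheel stands at 3 and the blue wheel at 6, each within 12 degrees, both at rest, and the white wheel still at 4 within 10 degrees (value of joint red_wheel between 1.361 and 1.781 rad and value of joint blue_wheel between 3.717 and 4.137 rad and value of joint white_wheel between 2.181 and 2.531 rad and velocity of joint red_wheel between -0.05 and 0.05 rad/s and velocity of joint blue_wheel between -0.05 and 0.05 rad/s); the robot touches nothing.
It fails at once if the white wheel is turned more than 10 degrees away from 4 (not (value of joint white_wheel between 2.181 and 2.531 rad)).
It also fails if it takes over 58 s, if anything falls off the work surface, if the arm or the gripper's body presses on something with over 40 N, if the wrist force passes 120 N, or if a joint passes its speed limit or range.

## Working session

There is one attempt and no reset: what is moved stays moved. The work goes in short steps, Python scripts to look and compute and a shell command to move; the robot and the scene stay as the last step left them, time stands still between calls to the robot, and variables do not carry over. Pictures are saved under pics/ and viewed, and the job is handed in when it is done.

```bash
ls; mkdir -p pics; python3 - <<'E'
from plant import ctrl
import cv2
print(ctrl.get_obs(), ctrl.tip_extent)
for n in ("scene","side","wrist"):
    s=ctrl.snapshot(n); cv2.imwrite(f"pics/{n}0.png",s["img"]); print(n,s["fx"],s["cx"],s["cy"],s["R"],s["t"])
E
```

```text
pics
{'clock': 0.0, 'joint_pos': array([ 8.43450413e+01,  2.05924904e+01,  6.33884575e-01, -1.95322479e-02,
       -7.01366398e+01, -1.65072166e+01]), 'qvel': array([ 0.06821184,  0.03367407, -0.00866087,  0.06204706,  0.02281391,
        0.0081289 ]), 'tau': array([ 5.64721831e-04, -5.82716238e+01,  2.93055475e+01,  6.99728832e+00,
        6.95289214e-03, -1.73808612e-04]), 'tool_pos': array([0.25447828, 0.62469209, 0.24261345]), 'orientation': array([ 1.79903462e+02, -9.46057914e-03, -2.21688192e+01]), 'force': array([-0.47575926, -0.35582027, -0.5634099 ]), 'moment': array([0.0201066 , 0.04898892, 0.03267292]), 'opening': 0.08783916658400645} 0.017
scene 444.8934200340046 280.6798318948827 216.29389530524637 [[ 0.6781711  -0.73469208  0.01764969]
 [-0.45798348 -0.44128878 -0.77169641]
 [ 0.57474785  0.51525893 -0.63574613]] [-0.41217818  0.31707467  0.64403113]
side 449.2048479453933 277.33883604988466 206.8643335460315 [[ 9.98988436e-01  3.98807405e-02 -2.07757387e-02]
 [-5.64290225e-04 -4.50859207e-01 -8.92594901e-01]
 [-4.49642787e-02  8.91703708e-01 -4.50380629e-01]] [-0.53396946  0.07459016  0.97925579]
wrist 351.5938517113904 280.9656985341392 217.34824568153758 [[-0.37696027 -0.92622804  0.00160304]
 [-0.88335642  0.36003157  0.30009782]
 [-0.27853616  0.1117089  -0.95390709]] [ 0.67356601 -0.03832428  0.39188415]
```

View pics/scene0.png

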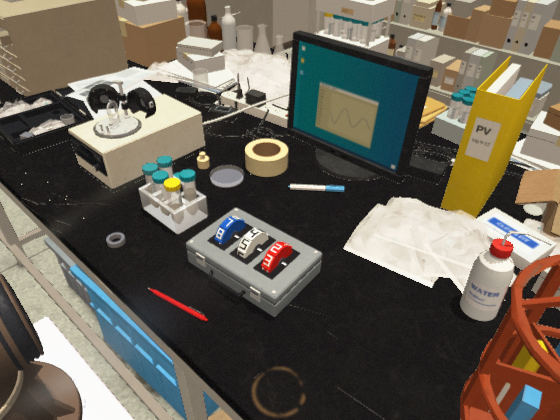

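View pics/side0.png

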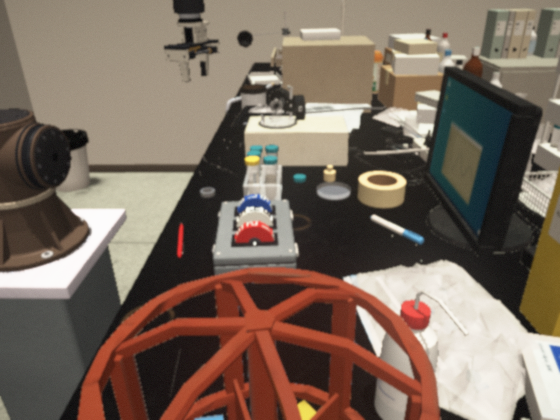

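View pics/wrist0.png

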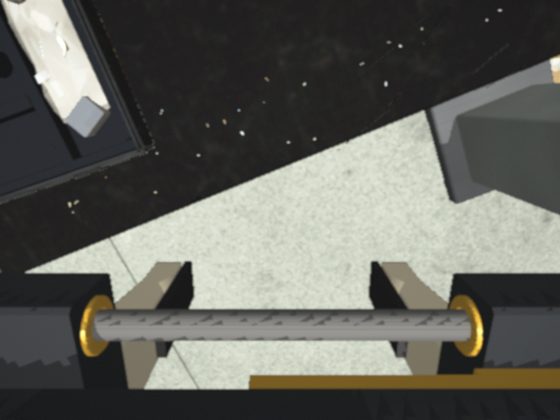

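The scene view shows the case around (255,258). The wheels are blue (228,230), white (250,243) and red (276,257), so the order from +y to -y is blue, white, red, with white in the middle. I'll zoom in next.

```bash
python3 - <<'E'
import cv2,numpy as np
a=cv2.imread("pics/scene0.png")[200:320,180:330]; a=cv2.resize(a,None,fx=5,fy=5,interpolation=cv2.INTER_CUBIC)
cv2.imwrite("pics/z1.png",a)
a=cv2.imread("pics/side0.png")[185:280,205:305]; a=cv2.resize(a,None,fx=6,fy=6,interpolation=cv2.INTER_CUBIC)
cv2.imwrite("pics/z2.png",a)
E
```

```text
(no output)
```

View pics/z1.png

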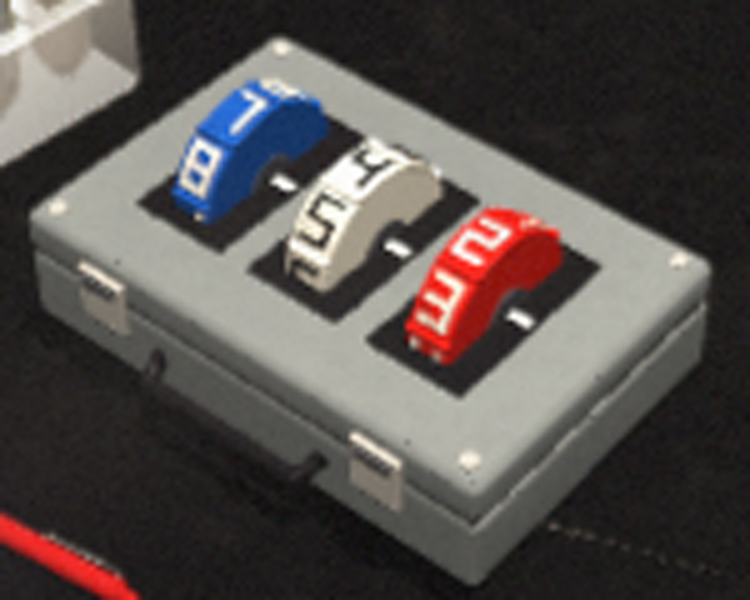

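View pics/z2.png

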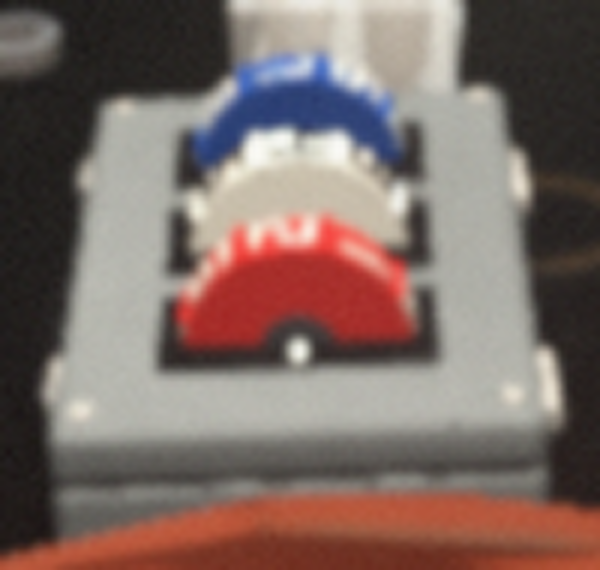

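```bash
cat > h.py <<'E'
import numpy as np,cv2
from plant import ctrl
def cam(s):
    K=np.array([[s["fx"],0,s["cx"]],[0,s["fy"],s["cy"]],[0,0,1]]);return K,np.array(s["R"]),np.array(s["t"])
def onz(s,uv,z):
    K,R,t=cam(s); d=R.T@np.linalg.inv(K)@np.array([*uv,1]); c=-R.T@t
    return c+d*(z-c[2])/d[2]
def proj(s,X):
    K,R,t=cam(s); p=(np.atleast_2d(X)@R.T+t)@K.T; return p[:,:2]/p[:,2:]
E
python3 - <<'E'
from h import *
sc=ctrl.snapshot("scene"); sd=ctrl.snapshot("side")
P=lambda s:cam(s)[0]@np.c_[cam(s)[1],cam(s)[2]]
# rear-left, rear-right, front-right, front-left
A=np.array([(236.2,209.4),(316,252.2),(274,292),(191.4,241.2)]);B=np.array([(284.7,200.8),(290.7,250.5),(218,253.3),(225.8,202.5)])
X=cv2.triangulatePoints(P(sc),P(sd),A.T,B.T); X=(X[:3]/X[3]).T; print(X.round(4), X.mean(0))
a=np.array([onz(sc,p,.0615) for p in A]); b=np.array([onz(sd,p,.0615) for p in B])
for q in(a,b):
    c=q.mean(0); e=q[0]+q[3]-q[1]-q[2]; print(q.round(4).tolist(),c.round(4),np.degrees(np.arctan2(-e[0],e[1])), np.linalg.norm(q[0]-q[3]),np.linalg.norm(q[0]-q[1]))
for p in [(284,263.6),(259.6,249.6),(237,236.6)]: print(onz(sc,p,.062).round(4))
E
```

```text
[[ 0.5491  0.0783  0.0591]
 [ 0.5649 -0.1313  0.0611]
 [ 0.435  -0.1421  0.0617]
 [ 0.4188  0.0678  0.0597]] [ 0.4919547  -0.03180826  0.06040511]
[[0.5475, 0.0764, 0.0615], [0.5641, -0.1319, 0.0615], [0.435, -0.142, 0.0615], [0.4176, 0.066, 0.0615]] [ 0.4911 -0.0329  0.0615] 4.659108830062346 0.13033719981490852 0.20896517204708567
[[0.5492, 0.0727, 0.0615], [0.5651, -0.1313, 0.0615], [0.4349, -0.1416, 0.0615], [0.4195, 0.0645, 0.0615]] [ 0.4922 -0.0339  0.0615] 4.37469630445875 0.12992388564822321 0.20464872692200015
[ 0.4982 -0.1082  0.062 ]
[ 0.4934 -0.0484  0.062 ]
[0.4888 0.0107 0.062 ]
```

```bash
python3 -m handwheel '[[0.02,0.025,-0.01,0,0,0],[0.05,0.06,-0.02,0,0,0],[0.085,0.1,-0.02,0,0,0],[0.12,0.14,-0.02,0,0,0],[0.155,0.18,-0.02,0,0,0],[0.19,0.22,-0.02,0,0,0],[0.225,0.26,-0.02,0,0,0],[0.247,0.287,-0.02,0,0,0]]' && python3 -m handwheel '[[0.03,0.035,0,0,0,-0.05],[0.065,0.075,0,0,0,-0.12],[0.1,0.115,0,0,0,-0.19],[0.135,0.155,0,0,0,-0.26],[0.17,0.2,0,0,0,-0.33],[0.205,0.24,0,0,0,-0.4],[0.235,0.27,0,0,0,-0.45],[0.247,0.287,0,0,0,-0.466]]'
python3 - <<'E'
from h import *
s=ctrl.snapshot("wrist"); cv2.imwrite("pics/w1.png",s["img"]); o=ctrl.get_obs(); print(o["tool_pos"],o["orientation"],o["clock"])
s=ctrl.snapshot("side"); cv2.imwrite("pics/s1.png",s["img"])
E
```

```text
clock: 1.25
tool_pos: [0.3754, 0.264, 0.2638]
orientation: [-180.0, -0.0, -22.2]
force: [0.2, 0.0, 0.7]
opening: 0.0874
clock: 2.25
tool_pos: [0.496, -0.0949, 0.2633]
orientation: [180.0, 0.0, 4.5]
force: [0.7, 0.2, 0.2]
opening: 0.0875
[ 0.49607958 -0.09579738  0.26317605] [1.79964337e+02 5.18747637e-02 4.50634939e+00] 2.3
```

View pics/w1.png

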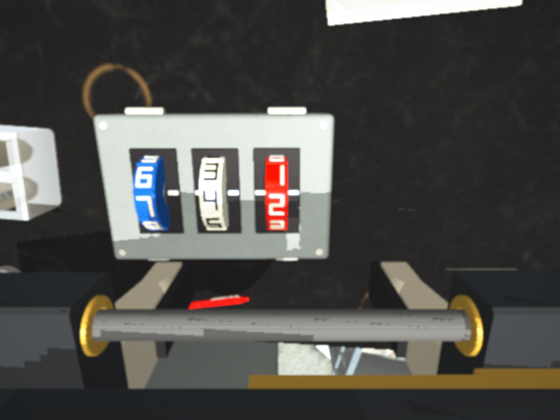

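The wrist view has the case centred at about (213,190). Image-up points away from the robot. The blue wheel is at (150,192) with 6 and 7 showing, white at (213,192) on 4, and red at (276,192) with 1 and 2 straddling the top. I'll unwrap the rims to get the angles.

```bash
cat >> h.py <<'E'
def frame(c,yaw):
    c=np.array(c);y=np.radians(yaw);return c,np.array([np.cos(y),np.sin(y),0]),np.array([-np.sin(y),np.cos(y),0])
def unwrap(s,c,ex,ey,lo=-80,hi=80):
    # rows: phi from hi (rear) at top to lo ; cols: +y left
    ph=np.radians(np.linspace(hi,lo,int((hi-lo)*3)+1)); yy=np.linspace(.012,-.012,90)
    X=c[None,None]+.036*(np.sin(ph)[:,None,None]*ex+np.cos(ph)[:,None,None]*np.array([0,0,1]))+yy[None,:,None]*ey
    uv=proj(s,X.reshape(-1,3)).reshape(len(ph),90,2).astype(np.float32)
    im=cv2.remap(s["img"],uv[...,0],uv[...,1],cv2.INTER_CUBIC)
    for d in range(lo,hi+1,10):
        r=int((hi-d)*3); cv2.line(im,(0,r),(8 if d else 20,r),(0,255,0),1)
    return im
E
python3 - <<'E'
from h import *
s=ctrl.snapshot("wrist"); im=s["img"]
g=[(103,126),(322.5,125.5),(319,253),(122,253.5)]
q=np.array([onz(s,p,.0615) for p in g]); print(q.round(4),q.mean(0)); e=q[0]+q[3]-q[1]-q[2]; print(np.degrees(np.arctan2(-e[0],e[1])))
z=cv2.resize(im[100:270,85:340],None,fx=3,fy=3,interpolation=cv2.INTER_CUBIC);cv2.imwrite("pics/w1z.png",z)
c0,ex,ey=frame([.4918,-.0328,.06],4.5)
cols=[]
for k in(1,0,-1): cols+= [unwrap(s,c0+k*.06*ey,ex,ey), np.zeros((481,20,3),np.uint8)]
cv2.imwrite("pics/u1.png",np.hstack(cols))
E
```

```text
[[ 0.5456  0.0777  0.0615]
 [ 0.5621 -0.1292  0.0615]
 [ 0.4319 -0.1402  0.0615]
 [ 0.4154  0.0675  0.0615]] [ 0.48875023 -0.03103495  0.0615    ]
4.554069145126577
```

View pics/u1.png

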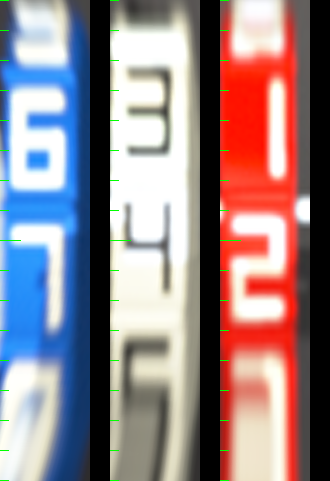

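View pics/w1z.png

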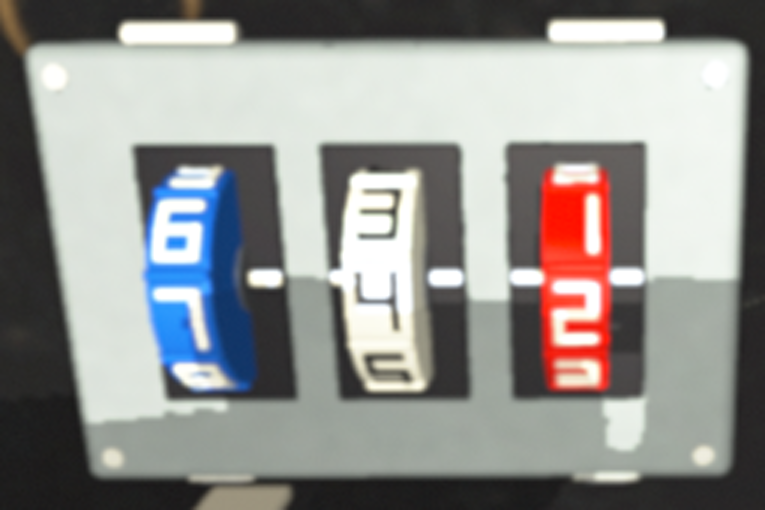

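```bash
python3 - <<'E'
from h import *
for i in range(4):
    o=ctrl.get_obs(); print(o["tool_pos"].round(4),o["orientation"].round(2),o["force"].round(1)); s=ctrl.snapshot("wrist")
E
```

```text
[ 0.4955 -0.0937  0.2633] [-1.8e+02  4.0e-02  4.4e+00] [-0.9  0.3  1.1]
[ 0.4954 -0.093   0.2634] [-1.7999e+02  2.0000e-02  4.4500e+00] [-0.6 -0.1 -0.4]
[ 0.4954 -0.0926  0.2635] [-1.7999e+02  1.0000e-02  4.5000e+00] [-0.6 -0.4 -0.7]
[ 0.4954 -0.0923  0.2636] [-1.7999e+02 -1.0000e-02  4.5500e+00] [ 0.1  0.3 -0.2]
```

```bash
python3 -m handwheel '[[0,0,0.03,0,0,0],[0,0,0.06,0,0,0],[0,0,0.09,0,0,0],[0,0,0.115,0,0,0],[0,0,0.13,0,0,0],[0,0,0.134,0,0,0],[0,0,0.134,0,0,0]]' 0
python3 - <<'E'
from h import *
s=ctrl.snapshot("wrist"); cv2.imwrite("pics/w2.png",s["img"]); o=ctrl.get_obs(); print(o["tool_pos"],o["opening"])
s=ctrl.snapshot("scene"); cv2.imwrite("pics/s2.png",cv2.resize(s["img"][120:330,140:420],None,fx=2.5,fy=2.5,interpolation=cv2.INTER_CUBIC))
E
```

```text
clock: 3.48
tool_pos: [0.496, -0.0926, 0.1301]
orientation: [180.0, -0.0, 4.6]
force: [0.2, 0.7, 1.1]
opening: 0.0439
[ 0.49619653 -0.09266125  0.13035827] 0.04366013901328914
```

View pics/w2.png

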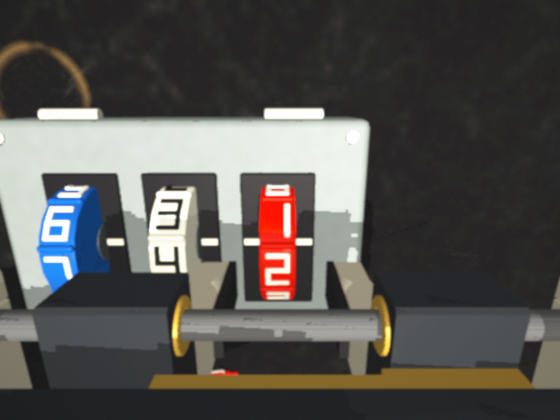

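View pics/s2.png

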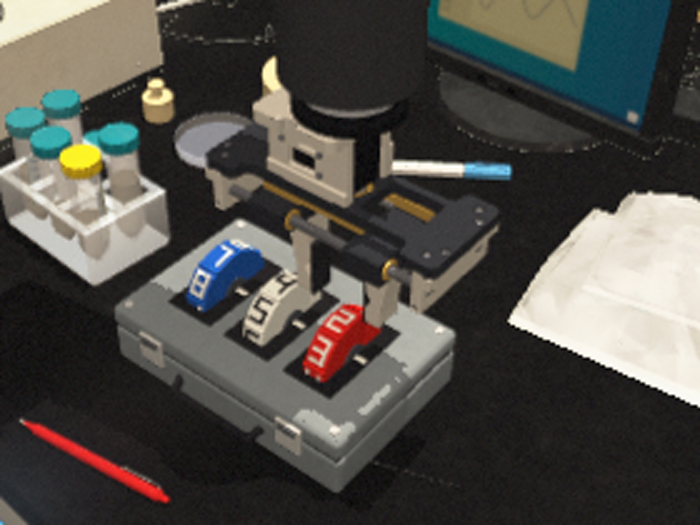

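The fingers straddle the red wheel, with their midline at column 281 against 277 for the wheel. The opening is 44 mm and white is clear. I'll check the offset numerically.

```bash
python3 - <<'E'
from h import *
s=ctrl.snapshot("wrist")
for p in [(248.5,242),(304.5,242),(276.5,242)]: print(onz(s,p,.062).round(4))
u=[]
c0,ex,ey=frame([.4908,-.032,.06],4.5)
for k in(1,0,-1): u+=[unwrap(s,c0+k*.06*ey,ex,ey), np.zeros((481,20,3),np.uint8)]
cv2.imwrite("pics/u2.png",np.hstack(u))
print(ctrl.get_obs()["tool_pos"])
E
```

```text
[ 0.4927 -0.0723  0.062 ]
[ 0.4956 -0.1081  0.062 ]
[ 0.4942 -0.0902  0.062 ]
[ 0.49621147 -0.09272725  0.13044759]
```

View pics/u2.png

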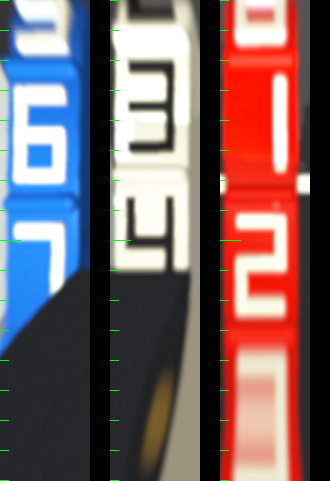

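```bash
python3 -m handwheel '[[-0.001,-0.002,0,0,0.05,0],[-0.003,-0.002,0.01,0,0.1,0],[-0.006,-0.002,0.02,0,0.14,0],[-0.006,-0.002,0.03,0,0.14,0],[-0.006,-0.002,0.036,0,0.14,0],[-0.006,-0.002,0.036,0,0.14,0],[-0.006,-0.002,0.036,0,0.14,0]]' && python3 -m handwheel '[[0,0,0,0,0,0],[0,0,0,0,0,0],[0,0,0,0,0,0],[0,0,0,0,0,0],[0,0,0,0,0,0]]' 1
```

```text
clock: 4.5
tool_pos: [0.49, -0.0913, 0.0937]
orientation: [180.0, -8.0, 4.5]
force: [-0.2, -0.3, 0.0]
opening: 0.0438
clock: 5.12
tool_pos: [0.4895, -0.0912, 0.0937]
orientation: [-180.0, -8.0, 4.5]
force: [-1.9, 3.7, 1.8]
opening: 0.0199
```

The grip is on the wheel at 19.9 mm with side force under 4 N. Next is the swing.

```bash
python3 -m handwheel '[[0.0037,0,0.0002,0,-0.11,0],[0.0074,0,0.0008,0,-0.22,0],[0.011,0,0.0018,0,-0.33,0],[0.0145,0,0.0032,0,-0.44,0],[0.0178,0,0.005,0,-0.55,0],[0.0208,0,0.0071,0,-0.66,0],[0.0237,0,0.0096,0,-0.77,0],[0.026,0,0.0121,0,-0.873,0]]' && python3 -m handwheel '[[0,0,0,0,0,0],[0,0,0,0,0,0],[0,0,0,0,0,0]]'
python3 - <<'E'
from h import *
s=ctrl.snapshot("scene"); cv2.imwrite("pics/s3.png",cv2.resize(s["img"][120:330,140:420],None,fx=2.5,fy=2.5,interpolation=cv2.INTER_CUBIC))
s=ctrl.snapshot("wrist"); cv2.imwrite("pics/w3.png",s["img"])
E
```

```text
clock: 6.12
tool_pos: [0.517, -0.0889, 0.087]
orientation: [180.0, 42.3, 4.6]
force: [-0.1, 4.2, 10.8]
opening: 0.0195
clock: 6.5
tool_pos: [0.5174, -0.0889, 0.0856]
orientation: [180.0, 42.0, 4.6]
force: [1.3, 3.2, 5.2]
opening: 0.0196
```

View pics/s3.png

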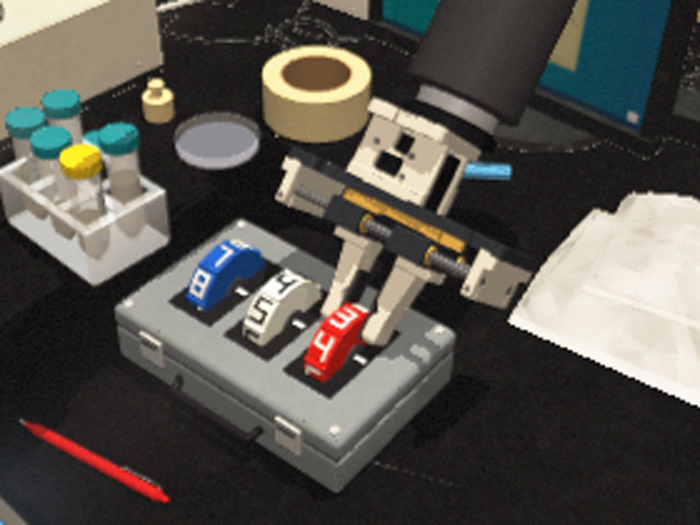

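Red 3 is now near the top. I'll release and back off along the tool axis.

```bash
python3 -m handwheel '[[0,0,0,0,0,0],[0,0,0,0,0,0],[0,0,0,0,0,0],[0,0,-0.015,0,0,0],[0,0,-0.035,0,0,0],[0,0,-0.055,0,0,0],[0,0,-0.07,0,0,0],[0,0,-0.07,0,0,0]]' 0
python3 - <<'E'
from h import *
from scipy.spatial.transform import Rotation as Ro
s=ctrl.snapshot("wrist"); cv2.imwrite("pics/w4.png",s["img"])
c0,ex,ey=frame([.4908,-.032,.06],4.5)
u=[]
for k in(1,0,-1): u+=[unwrap(s,c0+k*.06*ey,ex,ey), np.zeros((481,20,3),np.uint8)]
cv2.imwrite("pics/u4.png",np.hstack(u))
o=ctrl.get_obs(); R=Ro.from_euler("xyz",o["orientation"],degrees=True); print(o["tool_pos"],o["orientation"],o["opening"])
for d in (.05,0): 
  T=np.array([.4856,.0286,.06])+(.034+d)*(np.sin(np.radians(30))*ex+np.cos(np.radians(30))*np.array([0,0,1]))
  print(T,R.inv().apply(T-o["tool_pos"]))
E
```

```text
clock: 7.6
tool_pos: [0.5646, -0.0854, 0.1379]
orientation: [180.0, 41.9, 4.5]
force: [0.3, -0.2, -0.3]
opening: 0.0438
[ 0.56367281 -0.08535375  0.13723659] [-179.98128334   41.97058113    4.5415649 ] 0.04380283151199269
[0.52747053 0.03189528 0.13274613] [-0.0169259  -0.11974052  0.02130324]
[0.50254759 0.0299338  0.08944486] [-0.00655542 -0.11974267  0.07021595]
```

View pics/w4.png

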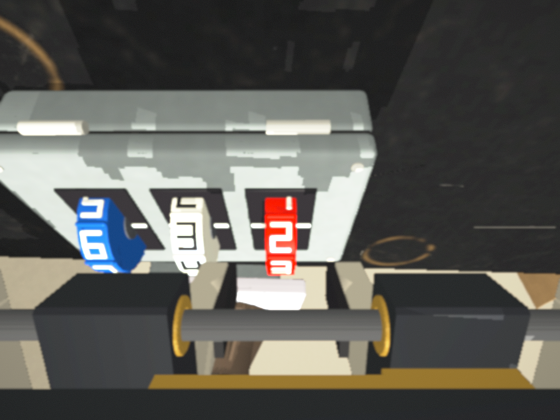

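View pics/u4.png

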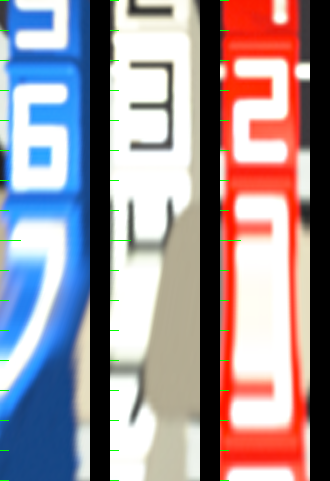

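The oblique wrist view shows red's 3 within a few degrees of the top, with white unchanged. Next I move over to blue.

```bash
python3 -m handwheel '[[0,-0.02,-0.01,0,0.05,0],[-0.005,-0.045,-0.005,0,0.1,0],[-0.01,-0.07,0,0,0.15,0],[-0.013,-0.095,0.01,0,0.2,0],[-0.017,-0.115,0.018,0,0.21,0],[-0.017,-0.12,0.021,0,0.21,0],[-0.017,-0.12,0.021,0,0.21,0],[-0.017,-0.12,0.021,0,0.21,0]]'
python3 - <<'E'
from h import *
from scipy.spatial.transform import Rotation as Ro
s=ctrl.snapshot("scene"); cv2.imwrite("pics/s5.png",cv2.resize(s["img"][120:330,140:420],None,fx=2.5,fy=2.5,interpolation=cv2.INTER_CUBIC))
s=ctrl.snapshot("wrist"); cv2.imwrite("pics/w5.png",s["img"])
c0,ex,ey=frame([.4908,-.032,.06],4.5)
o=ctrl.get_obs(); R=Ro.from_euler("xyz",o["orientation"],degrees=True); print(o["tool_pos"],o["orientation"],o["opening"])
T=np.array([.4856,.0286,.06])+(.034)*(np.sin(np.radians(30))*ex+np.cos(np.radians(30))*np.array([0,0,1]))
print(T,R.inv().apply(T-o["tool_pos"]))
E
```

```text
clock: 8.65
tool_pos: [0.5277, 0.0316, 0.1327]
orientation: [180.0, 30.0, 4.5]
force: [0.3, -0.5, -0.8]
opening: 0.0435
[0.52766534 0.03148649 0.13264862] [179.98211358  30.00392299   4.4796729 ] 0.04389615025089169
[0.50254759 0.0299338  0.08944486] [-0.00018587 -0.00042949  0.04999658]
```

View pics/w5.png

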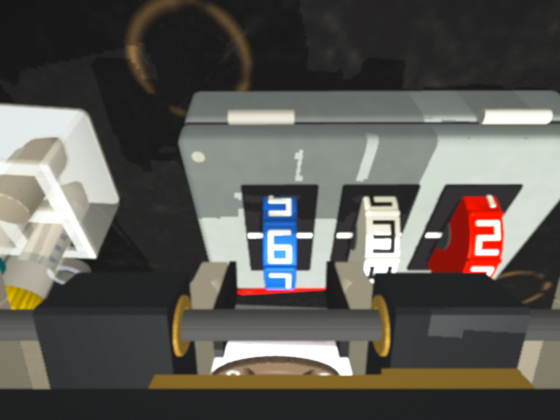

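View pics/s5.png

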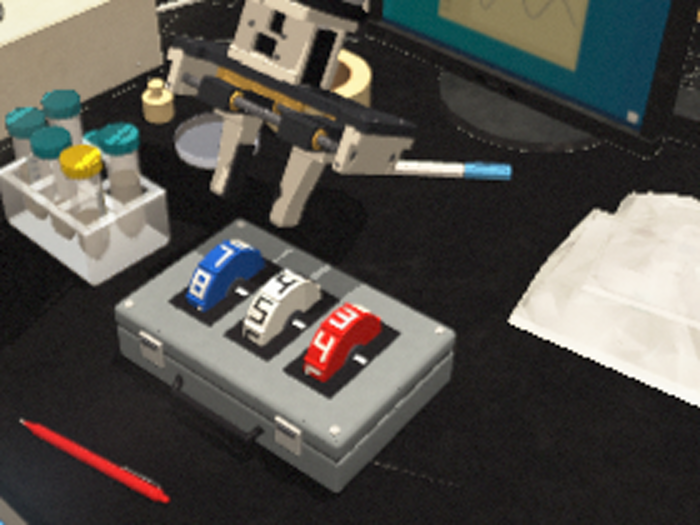

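Blue (column 280) is centred between the fingers, and the scene view shows red's 3 on top, next to white's 4. I'll go in and grip.

```bash
python3 -m handwheel '[[0,0,0.015,0,0,0],[0,0,0.03,0,0,0],[0,0,0.043,0,0,0],[0,0,0.05,0,0,0],[0,0,0.05,0,0,0],[0,0,0.05,0,0,0]]' && python3 -m handwheel '[[0,0,0,0,0,0],[0,0,0,0,0,0],[0,0,0,0,0,0],[0,0,0,0,0,0],[0,0,0,0,0,0]]' 1
```

```text
clock: 9.5
tool_pos: [0.5029, 0.0302, 0.09]
orientation: [180.0, 29.9, 4.6]
force: [0.1, 0.3, -0.1]
opening: 0.0438
clock: 10.12
tool_pos: [0.5026, 0.0303, 0.0898]
orientation: [-180.0, 29.9, 4.6]
force: [0.6, 2.5, 1.3]
opening: 0.02
```

```bash
python3 -m handwheel '[[-0.0034,0,0.0002,0,0.1,0],[-0.0068,0,0.0007,0,0.2,0],[-0.01,0,0.0015,0,0.3,0],[-0.0132,0,0.0027,0,0.4,0],[-0.0163,0,0.0042,0,0.5,0],[-0.0192,0,0.0059,0,0.6,0],[-0.02,0,0.0065,0,0.628,0],[-0.02,0,0.0065,0,0.628,0]]' && python3 -m handwheel '[[0,0,0,0,0,0],[0,0,0,0,0,0]]' && python3 -m handwheel '[[0,0,0,0,0,0],[0,0,0,0,0,0],[0,0,0,0,0,0],[0,0,-0.02,0,0,0],[0,0,-0.05,0,0,0],[0,0,-0.08,0,0,0],[0,0,-0.1,0,0,0]]' 0 && python3 -m handwheel '[[0,0.02,-0.01,0,-0.05,0],[0,0.04,-0.03,0,-0.1,0],[0,0.06,-0.04,0,-0.1,0],[0,0.06,-0.04,0,-0.1,0],[0,0.06,-0.04,0,-0.1,0],[0,0.06,-0.04,0,-0.1,0]]'
python3 - <<'E'
from h import *
for i in range(4): s=ctrl.snapshot("wrist")
cv2.imwrite("pics/w6.png",s["img"])
o=ctrl.get_obs(); print(o["tool_pos"],o["orientation"],o["clock"])
c0,ex,ey=frame([.4908,-.032,.06],4.5)
u=[]
for k in(1,0,-1): u+=[unwrap(s,c0+k*.06*ey,ex,ey), np.zeros((481,20,3),np.uint8)]
cv2.imwrite("pics/u6.png",np.hstack(u))
s=ctrl.snapshot("scene"); cv2.imwrite("pics/s6.png",cv2.resize(s["img"][200:320,180:330],None,fx=5,fy=5,interpolation=cv2.INTER_CUBIC))
c0,ex,ey=frame([.4918,-.0328,.06],4.5)
u=[]
for k in(1,0,-1): u+=[unwrap(s,c0+k*.06*ey,ex,ey), np.zeros((481,20,3),np.uint8)]
cv2.imwrite("pics/u7.png",np.hstack(u))
E
```

```text
clock: 11.12
tool_pos: [0.4819, 0.0287, 0.0937]
orientation: [-180.0, -6.1, 4.6]
force: [5.7, 1.1, -11.3]
opening: 0.02
clock: 11.38
tool_pos: [0.4821, 0.0287, 0.0938]
orientation: [-180.0, -6.0, 4.5]
force: [3.0, 3.1, -10.3]
opening: 0.0196
clock: 12.25
tool_pos: [0.4717, 0.0276, 0.1951]
orientation: [-180.0, -6.1, 4.5]
force: [0.8, -0.1, -0.6]
opening: 0.0436
clock: 13.0
tool_pos: [0.4718, -0.0321, 0.2329]
orientation: [180.0, -0.3, 4.6]
force: [0.2, 0.0, -0.7]
opening: 0.0435
[ 0.47204459 -0.03219023  0.23311995] [179.99563819  -0.27333841   4.57549068] 13.2
```

View pics/w6.png

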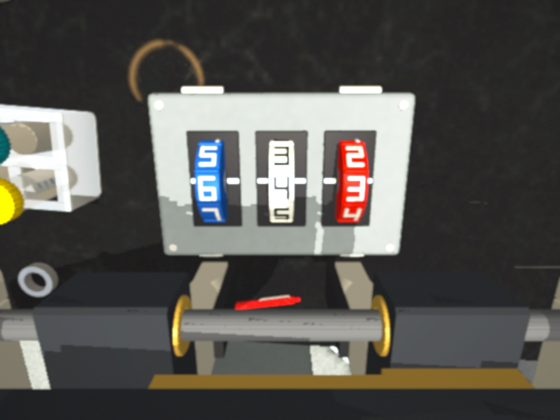

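View pics/u6.png

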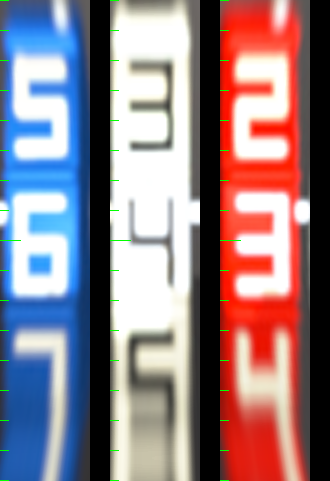

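View pics/s6.png

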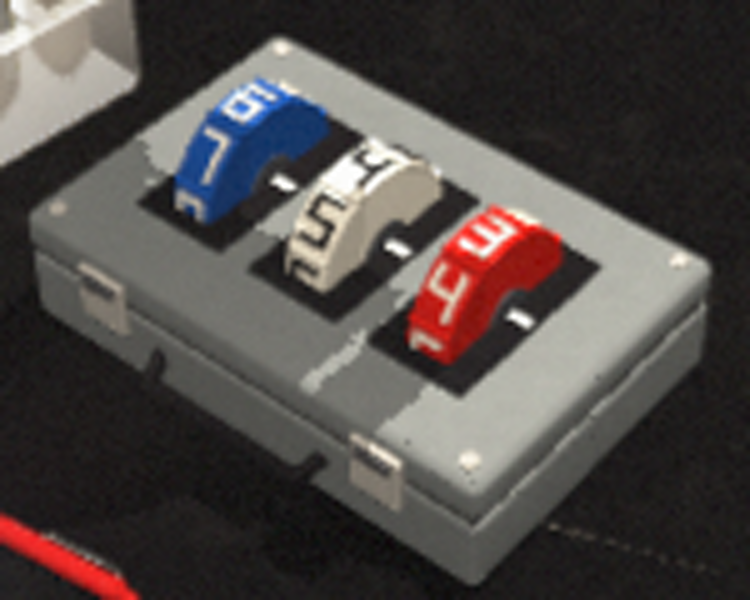

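View pics/u7.png

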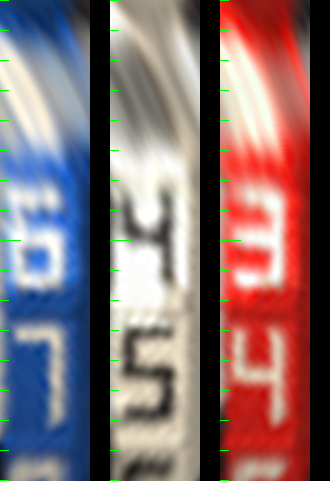

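In both views 6, 4 and 3 sit at the marks: digit centres are at rows 240–246 against 240 for the top, so within about 2° of each other. The gripper is 14 cm above the case lid and touches nothing, so I'm handing in.

```bash
python3 - <<'E'
from plant import ctrl
o=ctrl.get_obs();print(o["clock"],o["force"],abs(o["qvel"]).max())
print(ctrl.close_job())
E
```

```text
13.25 [ 0.42032296  0.72763504 -0.20675692] 0.16093326600520966
the job is handed in; nothing more can be done
None
```

I dialled in the code and handed the job in at 13.3 s. I pinched the red wheel and swung it about 50° away from the robot to its 3. I then swung the blue wheel about 36° back to its 6. The white wheel was not touched.

- **Wheel positions:** the final wrist and scene pictures both show 6, 4 and 3 (blue, white, red) uppermost at the white marks. They read within about 2–3° of the top; I judged this by eye on unwrapped pictures of the rims.
- **Robot clearance:** at hand-in the gripper hung open about 14 cm above the lid, with only sensor noise on the force reading. Forces read after each move never passed about 13 N.
- **Disagreement:** the cameras differed by about 3 mm on where the case stands, which is worth up to about 5° on a wheel angle. I used values in between and checked them against the white wheel, known to be within 3° of 4; that stays inside the 12° tolerance.

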